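# Probe two repaired drive units with the tester pen

## Robot

A 7-joint arm with a two-finger parallel gripper is mounted at the origin on the work surface. World frame = base frame: x ahead of the robot, y to its left, z up, the work surface at z = 0. Lengths are in m, angles in rad, forces in N, time in s.
With the tool pointing down it reaches from about 0.4 to 0.875 m from the base axis. Payload 19.3 kg.
Tool frame: the origin (TCP) lies at the very end of the fingers, on their centre line; the grasp point (between the pads) lies 19 mm behind it; z points along the fingers, y is the line along which they close (so a half turn about z gives the same grasp; the last joint's range is limited). The gripper opens to 85 mm and grips with 20 to 120 N. Pads are 22 mm wide; open, the fingers measure 114 mm over their backs; the gripper's body (76 mm by 85 mm) begins 54 mm behind the grasp point. The pads swing forward as they close: fully open they stand 13 mm farther back than shut.
Start: joints at [-1.236, 0.521, -0.036, 1.599, 0.021, 1.021, -0.113], TCP at [0.246, 0.574, 0.231] pointing down, gripper open.
Joint ranges: [-2.91, 2.91], [-0.3, 2.13], [-1.5, 1.42], [0.17, 2.43], [-1.26, 4.41], [0.16, 1.93], [-2.52, 2.52]. Speed limits (rad/s): [1.89, 1.89, 2.39, 2.39, 3.01, 3.01, 3.01].

## Interface

Orientations are given as [roll, pitch, yaw] about the fixed x, y, z axes, in that order (R = Rz(yaw) Ry(pitch) Rx(roll)).
In Python, from workcell import monitor, optics, workorder gives the robot as it stands.
- The arm moves only by the tool apply_moves, never from a script. Its arguments are lists of equal length, an entry for each row: "linear": the shift along the tool's x, y, z each as a share of 0.1 m, from -1 to 1, a list of three; "delta_rot": the turn, a rotation vector about the tool's x, y, z each as a share of 120 degrees, from -1 to 1, a list of three. A call has exactly 5 rows; each row is the pose to reach, as a shift and turn from the pose commanded when the call began, along the tool's axes at that moment; what a row does not reach only later rows make up. A row lasts 1/12 s, in which the tool goes at most 41.7 mm and 7.16 degrees, less where a joint would pass 70% of its speed; a pose out of reach is approached as far as the arm can. A call with a number of a shift or a turn outside -1 to 1 is refused whole. A call with a gripper value outside its range is refused whole. "gripper" is the opening, from -1 (shut) to 1 (fully open), set as the call begins (left out, the last holds). The fingers move at their own pace and stop on an object; "force" is the grip in N (left out, the last holds). Time passes only in rows, so rows that repeat a pose let the fingers close, or fill a call up. It gives the time, the measured TCP pose, the force, the opening and the grip force at its end, in the units of the state.
- monitor.observe(): the state, without advancing time (a new reading comes with each control period).
- optics.grab_frame(name): name is "side" or "top" or "wrist"; returns (picture, depth): 420x560x3 uint8, red, green, blue; 420x560 float32, m along the optical axis (not along the pixel's ray), 0 where there is no reading.
- optics.camera_info(name): a dict with "fx", "fy", "cx", "cy" (pixels), "rvec" (rotation vector, rad) and "tvec" (3), from world to camera coordinates, as OpenCV has them; the wrist camera has in their place "T_tool_cam" (4x4, takes a point from camera to tool coordinates, whose origin is the TCP and whose axes are the flange's). Camera axes: x right, y down, z forward; pixel columns grow to the right and rows downward; lengths in m; the calibration is good to about 2 mm. A picture is of the moment at which its call begins: read the wrist's pose just before it. camera_info takes no time and is no camera call.
- workorder.job_done(): hands the job in; it is judged then, once.
The state is a dict: "clock": time; "qpos": joint angles; "qd": joint speeds; "joint_efforts": joint torques, N m; "position": TCP position; "tool_rot": TCP orientation; "force": force on the tool from outside, world axes, zero at the start; "moment": the same for the moment, N m; "grip_width": finger opening in m; "finger_force": force on a finger pad.
Only numpy, scipy, OpenCV 4.12 (cv2) and the standard library are available. Lean on these libraries where they do the work, as an engineer would, in place of code of your own. Each camera call takes 0.05 s, during which the arm holds its last target. There are 200 camera calls.

## Task

Check the two repaired drive units with the cordless tester pen: take the pen from its rest, press its steel tip lightly on the sprung round contact under the clear hood of the round unit and pause there half a second, then do the same on the box-shaped unit. Finally lay the pen back in both forks of its rest just as it lay at the start; do not drop the pen, and leave the other loose things on the bench where they are.

Things in the scene. Friction and masses are not known exactly. Their poses are not given: they have to be found in the camera images.
- pen: Cordless tester pen, 190 mm long, 0.12 kg: black handle 24 x 24 mm from x -65 to +55, grey cone, then steel shaft 8 mm thick to the tip at x +125. Origin at the handle's underside (mid-line at z +12), x along the pen to the tip, z up. Starts level in the rest, tip away from the robot. Grip across y at x about -20, between the forks; the tool may lean along the pen.
- pen_point (a point): The very end of the pen's steel tip, on its mid-line (x +125, z +12 in the pen's frame).
- rest: Pen rest fixed on the bench: base plate 160 x 80 x 10 mm, two aluminium forks 12 mm thick at x -55 and +45, open above; seats at z 60, cheeks flaring from 28 mm apart at the seat to 44 at the top, z 85. Origin at the centre of its underside; x points as the pen's tip does. The seated pen's origin is at (0, 0, 60).
- round_unit: Round blue drive unit, fixed: drum 150 mm across, 100 high, centred at x 118, with a post up to z 183; terminal bay in front. Origin on the bench right below the contact; x points from the front to the back, z up. Its bay, in mm here: contact centre (0, 0, 55); front sill 92 wide, x -59 to -45, top z 80; clear hood x -30 to 50, z 106 to 112, clear side walls at y +-40.
- box_unit: Box-shaped blue drive unit, fixed: block 150 x 150 x 100 mm, x 45 to 195, cooling fins on top up to z 130; terminal bay in front. Origin on the bench right below the contact; x points from the front to the back, z up. Its bay, in mm here: contact centre (0, 0, 55); front sill 92 wide, x -59 to -45, top z 80; clear hood x -30 to 50, z 106 to 112, clear side walls at y +-40.
- round_pad: Sprung brass disc contact of the round unit, 24 mm across, in a black ring on a sloping white plate. Origin at its face centre; z points out of the face, to the unit's front and up at 45 degrees. Takes 1 N at first, 5 N at its stop 8 mm in. The pen gets to it only over the sill and under the hood, along this z (sloping down 35 to 52 degrees).
- box_pad: Sprung brass disc contact of the box-shaped unit, 24 mm across, in a black ring on a sloping white plate. Origin at its face centre; z points out of the face, to the unit's front and up at 45 degrees. Takes 1 N at first, 5 N at its stop 8 mm in. The pen gets to it only over the sill and under the hood, along this z (sloping down 35 to 52 degrees).
- can: Bystander: spray can, 60 mm across, 160 high; origin under its centre.
- mug: Bystander: white mug, 76 mm across, 90 high; origin under its centre.
- screwdriver: Bystander: screwdriver lying on the bench, along its x.
- wrench: Bystander: wrench lying on the bench, along its x.
- tape: Bystander: tape measure, 35 x 65 x 60 mm; origin under its centre.
- jar: Bystander: amber jar, 64 mm across, 80 high; origin under its centre.
Not all that is in view belongs to the job. Leave any yellow look-alike of the pen alone.

How it is judged:
By the outcome, as a careful person would: the job done as asked, in the order asked, and still so for the second after the job is handed in, with the robot touching nothing.
It also fails if it takes over 64 s, if anything falls off the work surface, if the arm or the gripper's body presses on something with over 40 N, if the wrist force passes 120 N, or if a joint passes its speed limit or range.

## Working session

There is one attempt and no reset: what is moved stays moved. The work goes in short steps, Python scripts to look and compute and a tool call to move; the robot and the scene stay as the last step left them, time stands still between calls to the robot, and variables do not carry over. Pictures are saved under pics/ and viewed, at most 12 in all, crops included, and the job is handed in when it is done.

Besides the shell and the picture viewer there is one more tool, called as a command line: name --argument value ..., lists and objects as JSON in quotes. apply_moves: Moves the arm, as the interface text tells. Its arguments: {"type":"object","properties":{"linear":{"type":"array"},"delta_rot":{"type":"array"},"gripper":{"type":"number"},"force":{"type":"number"}},"required":["linear","delta_rot"]}

```bash
ls; mkdir -p pics
python3 - <<'E'
from workcell import monitor, optics, workorder
import cv2,numpy as np
print(monitor.observe())
for n in ["side","top","wrist"]:
    p,d=optics.grab_frame(n); cv2.imwrite(f"pics/{n}0.png",p[:,:,::-1]); np.savez(f"pics/{n}0.npz",p=p,d=d); print(n,optics.camera_info(n),(d>0).mean())
E
```

```text
pics
{'clock': 0.0, 'qpos': array([-1.23621836,  0.52201468, -0.03630036,  1.59998179,  0.02121734,
        1.02110253, -0.112828  ]), 'qd': array([ 4.00614425e-04, -3.96618231e-05, -1.48579989e-03,  1.13935996e-03,
        6.35571429e-04,  1.04423908e-03, -4.81915703e-04]), 'joint_efforts': array([-8.01959704e-04, -9.27113271e+01,  1.97928451e+00, -3.69930625e+01,
        1.77042681e-02,  8.22464383e-03, -4.01952988e-06]), 'position': array([0.24605792, 0.57417143, 0.23073501]), 'tool_rot': array([-3.14047675e+00,  1.07840957e-04,  2.73676192e+00]), 'force': array([0.26992793, 0.18764315, 0.88012684]), 'moment': array([0.02098585, 0.04841302, 0.02427394]), 'finger_force': 0.0, 'grip_width': 0.08505867702703857}
side {'fx': 519.4438680566445, 'fy': 519.4438680566445, 'cx': 274.55083316481284, 'cy': 211.37695280241908, 'rvec': array([ 1.98248369, -0.73193005,  0.44447834]), 'tvec': array([-0.40230226,  0.21919877,  1.2822643 ])} 0.9955102040816326
top {'fx': 408.11314773480433, 'fy': 408.11314773480433, 'cx': 279.4946988053533, 'cy': 208.66638067885145, 'rvec': array([ 2.21493864, -2.19910397,  0.06303121]), 'tvec': array([-0.00441907,  0.52263765,  1.30033467])} 0.9961479591836735
wrist {'fx': 350.16424073607084, 'fy': 350.16424073607084, 'cx': 277.0975869451397, 'cy': 209.20993981220238, 'T_tool_cam': array([[ 1.66800763e-03, -9.49944387e-01, -3.12414595e-01,
         7.98514639e-02],
       [ 9.99997455e-01,  1.10982221e-03,  1.96448570e-03,
        -7.98603563e-04],
       [-1.51942751e-03, -3.12417077e-01,  9.49943820e-01,
        -1.41321911e-01],
       [ 0.00000000e+00,  0.00000000e+00,  0.00000000e+00,
         1.00000000e+00]])} 0.9960884353741497
```

View pics/top0.png

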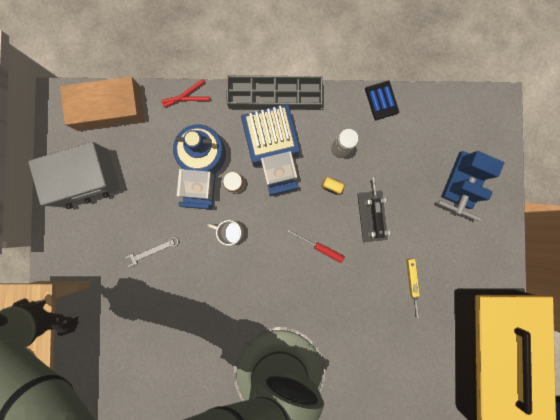

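View pics/side0.png

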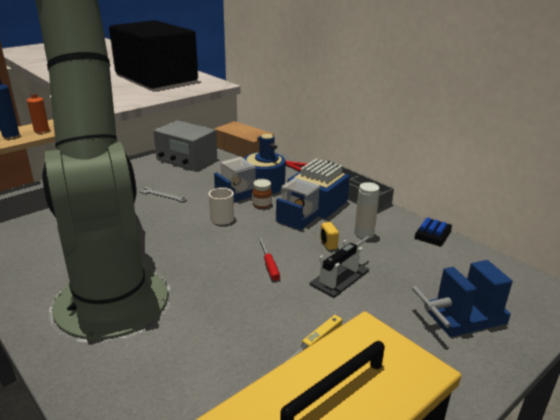

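The top view shows the rest with the black pen at about (374,213), tip up at (374,182). The round unit's bay is at (197,188) and the box unit's bay at (280,172). The can (347,140), jar (233,182), mug (230,232), tape (333,186), screwdriver (318,247) and yellow look-alike (414,285) are all visible too. The side view shows the pen seated at (340,258).

```bash
cat > h.py <<'E'
import numpy as np,cv2
from scipy.spatial.transform import Rotation as R
from workcell import monitor, optics
def campose(n,st=None):
    i=optics.camera_info(n)
    K=np.array([[i['fx'],0,i['cx']],[0,i['fy'],i['cy']],[0,0,1]])
    if n=='wrist':
        T=np.eye(4);T[:3,:3]=R.from_euler('xyz',st['tool_rot']).as_matrix();T[:3,3]=st['position']
        T=T@i['T_tool_cam']
    else:
        W=np.eye(4);W[:3,:3]=R.from_rotvec(i['rvec']).as_matrix();W[:3,3]=i['tvec'];T=np.linalg.inv(W)
    return K,T
def cloud(d,K,T):
    v,u=np.mgrid[:d.shape[0],:d.shape[1]]
    P=np.stack([(u-K[0,2])/K[0,0]*d,(v-K[1,2])/K[1,1]*d,d],-1)
    return P@T[:3,:3].T+T[:3,3]
def ray(uv,K,T,z):
    uv=np.atleast_2d(uv).astype(float)
    r=np.c_[(uv-K[[0,1],[2,2]])/K[[0,1],[0,1]],np.ones(len(uv))]@T[:3,:3].T
    return T[:3,3]+r*((z-T[2,3])/r[:,2])[:,None]
def proj(P,K,T):
    p=(np.atleast_2d(P)-T[:3,3])@T[:3,:3]
    q=p@K.T; return q[:,:2]/q[:,2:]
E
python3 - <<'E'
from h import *
for n in ['top','side']:
    f=np.load(f'pics/{n}0.npz');K,T=campose(n);C=cloud(f['d'],K,T);g=f['p'].astype(int)
    print(n,T[:3,3])
    if n=='top':
        def s(a,b,c,d): return (slice(c,d),slice(a,b))
        B={'rest':s(355,392,172,245),'round':s(172,222,165,212),'box':s(255,302,150,197)}
        print('bench z',np.median(C[260:280,330:380,2]))
        for k,b in B.items():
            Z=C[b]; print(k,'z pct',np.percentile(Z[...,2],[5,25,50,75,95]).round(3))
        Z=C[B['rest']];G=g[B['rest']].sum(-1)
        m=(Z[...,2]>.05)&(G<150); P=Z[m]; print('dark pen',m.sum(),P.mean(0).round(4))
        c=P[:,:2]-P[:,:2].mean(0);w=np.linalg.svd(c)[2][0];w*=np.sign(w[0]);print('axis',w,np.percentile(c@w,[0,2,98,100]),'yaw',np.arctan2(w[1],w[0]))
        m=(Z[...,2]>.05);P=Z[m];c=P[:,:2]-P[:,:2].mean(0);print('all high',P.mean(0),np.percentile(P[:,2],[5,50,95,100]))
    # dump rows
    if n=='top':
        for k in ['round','box']:
            Z=C[B[k]];G=g[B[k]]
            # blue sill: bluish, z ~0.08
            m=(G[...,2]>G[...,0]+30)&(abs(Z[...,2]-.08)<.008);P=Z[m];print(k,'sill',m.sum(),P.mean(0).round(4))
            rr=cv2.minAreaRect(P[:,:2].astype(np.float32)*1000);print(rr)
            m=(abs(Z[...,2]-.112)<.008);P=Z[m];print('hood',m.sum(),P.mean(0).round(4) if len(P) else 0);
            if len(P): print(cv2.minAreaRect(P[:,:2].astype(np.float32)*1000))
im=cv2.imread('pics/top0.png')[100:260,160:400];cv2.imwrite('pics/topc.png',cv2.resize(im,None,fx=3.3,fy=3.3,interpolation=cv2.INTER_CUBIC))
E
```

```text
top [0.46685427 0.01826832 1.32126956]
bench z 0.0004513373792760511
rest z pct [-0.003  0.     0.005  0.013  0.085]
round z pct [-0.003  0.002  0.078  0.111  0.115]
box z pct [-0.003  0.002  0.082  0.111  0.115]
dark pen 107 [ 0.4879 -0.2923  0.091 ]
axis [0.34779253 0.93757152] [-0.03811413 -0.031482    0.02842212  0.28384914] yaw 1.2155807070742886
all high [ 0.50574229 -0.29095144  0.10940227] [0.06749945 0.08294074 0.0883723  1.32126956]
round sill 134 [0.53   0.2612 0.0796]
((530.1589965820312, 261.50836181640625), (88.74600982666016, 13.568574905395508), 85.19147491455078)
hood 866 [0.5931 0.2572 0.1117]
((600.7662353515625, 254.16326904296875), (98.26056671142578, 99.38411712646484), 84.40703582763672)
box sill 135 [ 0.5817 -0.0108  0.0798]
((581.5701293945312, -10.389141082763672), (14.15740966796875, 88.94304656982422), 14.416016578674316)
hood 857 [0.643  0.0056 0.1118]
((653.7241821289062, 13.341423034667969), (107.71804809570312, 102.84785461425781), 14.431408882141113)
side [-0.36578506 -1.02084059  0.8235185 ]
```

View pics/topc.png

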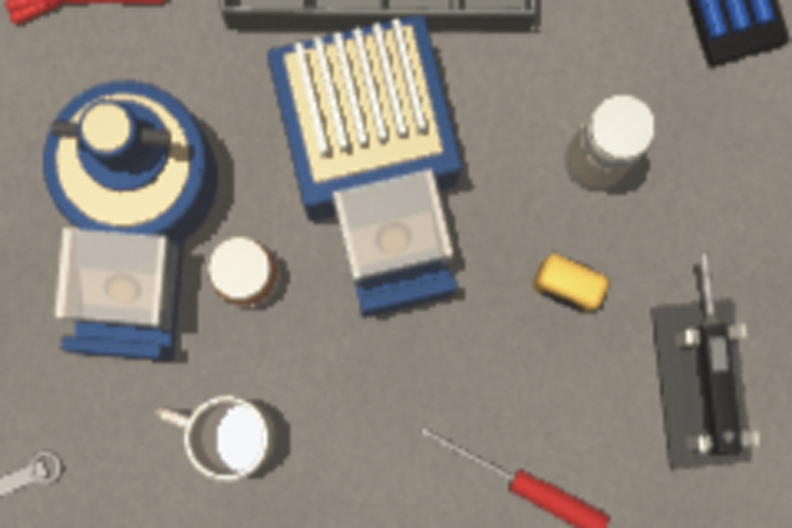

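apply_moves --linear '[[-0.19,-0.12,-0.1],[-0.38,-0.24,-0.2],[-0.57,-0.36,-0.3],[-0.76,-0.48,-0.4],[-0.95,-0.6,-0.5]]' --delta_rot '[[0,0,0],[0,0,0],[0,0,0],[0,0,0],[0,0,0]]' --gripper 1

```text
clock: 0.57
position: [0.3103, 0.4808, 0.2816]
tool_rot: [-3.141, -0.0, 2.737]
force: [0.6, 0.5, 0.5]
grip_width: 0.0853
finger_force: 0.0
```

apply_moves --linear '[[-0.19,-0.12,-0.1],[-0.38,-0.24,-0.2],[-0.57,-0.36,-0.3],[-0.76,-0.48,-0.4],[-0.95,-0.6,-0.5]]' --delta_rot '[[0,0,0],[0,0,0],[0,0,0],[0,0,0],[0,0,0]]'

```text
clock: 0.98
position: [0.374, 0.3882, 0.3317]
tool_rot: [-3.141, -0.0, 2.737]
force: [-0.8, 0.1, -0.6]
grip_width: 0.0854
finger_force: 0.0
```

apply_moves --linear '[[-0.19,-0.12,0],[-0.38,-0.24,0],[-0.57,-0.36,0],[-0.76,-0.48,0],[-0.95,-0.6,0]]' --delta_rot '[[0,0,0],[0,0,0],[0,0,0],[0,0,0],[0,0,0]]'

```text
clock: 1.4
position: [0.4376, 0.2957, 0.3312]
tool_rot: [-3.141, -0.0, 2.737]
force: [0.2, 0.9, -0.6]
grip_width: 0.0853
finger_force: 0.0
```

apply_moves --linear '[[-0.19,-0.12,0],[-0.38,-0.24,0],[-0.57,-0.36,0],[-0.76,-0.48,0],[-0.95,-0.6,0]]' --delta_rot '[[0,0,-0.03],[0,0,-0.07],[0,0,-0.1],[0,0,-0.15],[0,0,-0.2]]'

```text
clock: 1.82
position: [0.5013, 0.2032, 0.3312]
tool_rot: [-3.141, -0.0, -3.123]
force: [-1.2, -0.2, 0.4]
grip_width: 0.0855
finger_force: 0.0
```

apply_moves --linear '[[0,0,0],[0,0,0],[0,0,0],[0,0,0],[0,0,0]]' --delta_rot '[[0,0,0],[0,0,0],[0,0,0],[0,0,0],[0,0,0]]'

```text
clock: 2.23
position: [0.5005, 0.205, 0.3313]
tool_rot: [3.141, -0.0, -3.127]
force: [-0.3, 0.5, -0.2]
grip_width: 0.0853
finger_force: 0.0
```

```bash
cat > snap.py <<'E'
import sys
from h import *
n=sys.argv[1];cam=sys.argv[2] if len(sys.argv)>2 else 'wrist'
st=monitor.observe();p,d=optics.grab_frame(cam);K,T=campose(cam,st)
np.savez(f'pics/{n}.npz',p=p,d=d,K=K,T=T);cv2.imwrite(f'pics/{n}.png',p[:,:,::-1]);print(st['position'],st['tool_rot'],st['clock'])
E
python3 snap.py w1
```

```text
[0.50046437 0.20504718 0.33128061] [ 3.14144802e+00 -1.34197675e-04 -3.12706094e+00] 2.2333
```

View pics/w1.png

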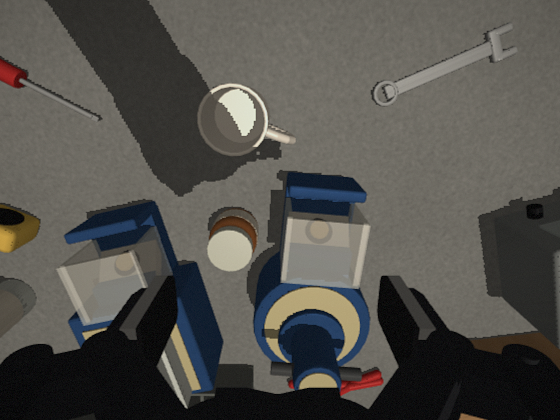

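apply_moves --linear '[[0,-0.2,0],[0,-0.4,0],[0,-0.6,0],[0,-0.8,0],[0,-1,0]]' --delta_rot '[[0,0,0],[0,0,0],[0,0,0],[0,0,0],[0,0,0]]'

```text
clock: 2.7
position: [0.5021, 0.1038, 0.3314]
tool_rot: [3.141, 0.0, -3.127]
force: [0.9, -0.8, 0.5]
grip_width: 0.0854
finger_force: 0.0
```

apply_moves --linear '[[0,-0.2,0],[0,-0.4,0],[0,-0.6,0],[0,-0.6,0],[0,-0.6,0]]' --delta_rot '[[0,0,0],[0,0,0],[0,0,0],[0,0,0],[0,0,0]]'

```text
clock: 3.12
position: [0.5031, 0.0439, 0.3314]
tool_rot: [3.142, 0.0, -3.129]
force: [-0.8, -0.4, -0.9]
grip_width: 0.0854
finger_force: 0.0
```

```bash
python3 snap.py w2
```

```text
[0.50314126 0.0439338  0.33144174] [ 3.14152861e+00  2.67358923e-04 -3.12894207e+00] 3.1167
```

View pics/w2.png

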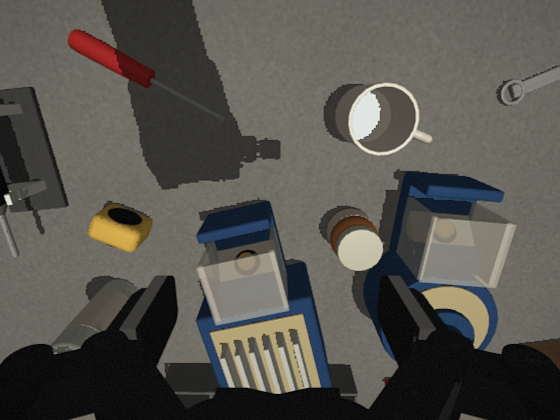

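In w1, the round pad shows through its hood at about (319,229) and the box pad at (126,263). In w2 they are at (445,231) and (246,262). Next I'll measure the disc centres by colour and triangulate them, and get the sill edges from depth.

```bash
cat > pads.py <<'E'
from h import *
F={k:np.load(f'pics/{k}.npz') for k in ['w1','w2']}
G={'round':{'w1':(319,229),'w2':(445,231)},'box':{'w1':(126,263),'w2':(246,262)}}
S={'round':(.53,.2614),'box':(.5816,-.0105)}
for u in G:
    A=[];b=[]
    for k in F:
        p=F[k]['p'];x,y=G[u][k];w=17
        c=cv2.cvtColor(p[y-w:y+w,x-w:x+w],cv2.COLOR_RGB2LAB).astype(int)
        bb=c[...,2]; t,m=cv2.threshold(bb.astype(np.uint8),0,255,cv2.THRESH_OTSU)
        cs,_=cv2.findContours(m,cv2.RETR_EXTERNAL,cv2.CHAIN_APPROX_NONE);cc=max(cs,key=cv2.contourArea)
        e=cv2.fitEllipse(cc);uv=np.array(e[0])+[x-w,y-w]
        K,T=F[k]['K'],F[k]['T'];P=ray(uv,K,T,.055)[0]
        print(u,k,'ellipse',np.round(uv,1),np.round(e[1],1),'at z55',P.round(4))
        d=P-T[:3,3];d/=np.linalg.norm(d);M=np.eye(3)-np.outer(d,d);A.append(M);b.append(M@T[:3,3])
        C=cloud(F[k]['d'],K,T);g=p.astype(int)
        m=(g[...,2]>g[...,0]+20)&(abs(C[...,2]-.08)<.006)&(np.hypot(C[...,0]-S[u][0],C[...,1]-S[u][1])<.06)
        r=cv2.minAreaRect(C[m][:,:2].astype(np.float32)*1000);c0=np.array(r[0]);print('  sill',m.sum(),C[m][:,2].mean().round(4),np.round(r[0],1),np.round(r[1],1),round(r[2],1))
        ang=r[2] if r[1][0]<r[1][1] else r[2]-90
        a=np.radians(ang);print('   origin from sill',(c0+52*np.array([np.cos(a),np.sin(a)])).round(1),'yaw',round(ang,2))
    print(u,'triang',np.linalg.solve(sum(A),sum(b)).round(4))
E
python3 pads.py
```

```text
round w1 ellipse [318.2 229.5] [36.4 39.4] at z55 [0.5844 0.2589 0.055 ]
  sill 912 0.0784 [531.  264.2] [90.8 15. ] 86.1
   origin from sill [582.8 260.7] yaw -3.9
round w2 ellipse [444.  228.4] [17.  20.4] at z55 [0.5836 0.2587 0.055 ]
  sill 907 0.0787 [530.6 263.7] [91.3 14.3] 85.9
   origin from sill [582.4 259.9] yaw -4.15
round triang [0.5841 0.259  0.0546]
box w1 ellipse [126.  263.1] [37.  39.5] at z55 [0.636  0.0074 0.055 ]
  sill 811 0.078 [582.6  -8.5] [14.3 91.8] 13.9
   origin from sill [633.   4.] yaw 13.95
box w2 ellipse [245.9 261. ] [17.3 18. ] at z55 [0.6332 0.0045 0.055 ]
  sill 827 0.0783 [582.2  -8.2] [14.5 91.3] 14.0
   origin from sill [632.7   4.4] yaw 14.05
box triang [0.6388 0.0038 0.0467]
```

apply_moves --linear '[[0,-0.2,0],[0.04,-0.4,0],[0.08,-0.6,0],[0.1,-0.8,0],[0.15,-1,0]]' --delta_rot '[[0,0,0],[0,0,0],[0,0,0],[0,0,0],[0,0,0]]'

```text
clock: 3.58
position: [0.4898, -0.0555, 0.3313]
tool_rot: [3.141, 0.0, -3.126]
force: [0.1, -0.5, -0.3]
grip_width: 0.0852
finger_force: 0.0
```

apply_moves --linear '[[0.05,-0.2,0],[0.1,-0.4,0],[0.15,-0.6,0],[0.2,-0.8,0],[0.25,-1,0]]' --delta_rot '[[0,0,0],[0,0,0],[0,0,0],[0,0,0],[0,0,0]]'

```text
clock: 4.0
position: [0.4662, -0.156, 0.3313]
tool_rot: [3.141, 0.0, -3.126]
force: [0.2, 0.1, 0.3]
grip_width: 0.0854
finger_force: 0.0
```

apply_moves --linear '[[0,-0.2,0],[0,-0.3,0],[0,-0.4,0],[0,-0.4,0],[0,-0.4,0]]' --delta_rot '[[0,0,0],[0,0,0],[0,0,0],[0,0,0],[0,0,0]]'

```text
clock: 4.42
position: [0.4669, -0.1955, 0.3311]
tool_rot: [3.141, -0.0, -3.127]
force: [-0.2, 0.6, -0.4]
grip_width: 0.0857
finger_force: 0.0
```

```bash
python3 snap.py w3
```

```text
[ 0.46685986 -0.19550935  0.33111626] [ 3.14126835e+00 -3.21442607e-04 -3.12704201e+00] 4.4167
```

apply_moves --linear '[[0,-0.2,0.1],[0.04,-0.4,0.2],[0.08,-0.6,0.3],[0.1,-0.8,0.4],[0.1,-0.9,0.5]]' --delta_rot '[[0,0,0],[0,0,0],[0,0,0],[0,0,0],[0,0,0]]'

```text
clock: 4.88
position: [0.4576, -0.2875, 0.2808]
tool_rot: [-3.141, 0.0, -3.128]
force: [0.6, -1.1, -1.5]
grip_width: 0.0858
finger_force: 0.0
```

apply_moves --linear '[[0,0,0],[0,0,0],[0,0,0],[0,0,0],[0,0,0]]' --delta_rot '[[0,0,0],[0,0,0],[0,0,0],[0,0,0],[0,0,0]]'

```text
clock: 5.3
position: [0.4583, -0.2856, 0.2818]
tool_rot: [-3.142, 0.001, -3.126]
force: [0.4, 0.4, -0.5]
grip_width: 0.0853
finger_force: 0.0
```

```bash
python3 snap.py w4
```

```text
[ 0.45830055 -0.28563768  0.28180831] [-3.14157171e+00  8.52292968e-04 -3.12635242e+00] 5.3
```

View pics/w4.png

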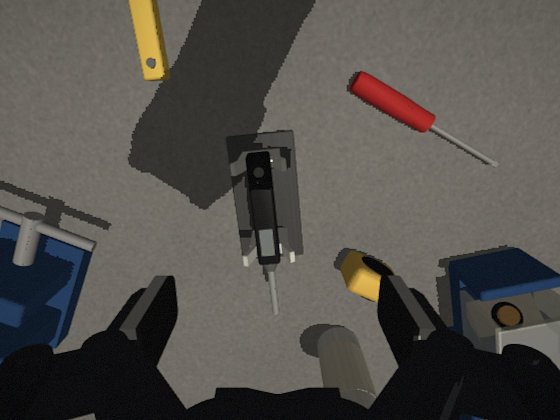

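w4 shows the pen's black handle from about (260,152) to (268,262), its steel shaft down to the tip at (277,313), and the can's top near (345,350). I'll measure it in both views.

```bash
cat > pen.py <<'E'
from h import *
c0=np.array([.49,-.291])
for k in ['w3','w4']:
    f=np.load(f'pics/{k}.npz');K,T=f['K'],f['T'];C=cloud(f['d'],K,T);g=f['p'].astype(int).sum(-1)
    near=(abs(C[...,0]-.5)<.14)&(abs(C[...,1]-c0[1])<.04)
    m=near&(C[...,2]>.079)&(C[...,2]<.0885)
    P=C[m];r=cv2.minAreaRect(P[:,:2].astype(np.float32)*1000)
    print(k,'top face',len(P),np.median(P[:,2]).round(4),P.mean(0).round(4),np.round(r[0],1),np.round(r[1],1),round(r[2],1))
    m=near&(C[...,2]>.06)&(C[...,2]<.082)&(C[...,0]>.565)
    Q=C[m];print('  shaft',len(Q),Q.mean(0).round(4),'zmax',np.percentile(Q[:,2],90).round(4),'tip',Q[Q[:,0].argmax()].round(4))
    m&=True
    # line fit of handle centre by slices along x
    xs=np.arange(.43,.53,.01);ym=[(P[abs(P[:,0]-x)<.005][:,1]) for x in xs]
    print('  slices',[(round(x,3),round(np.median(y),4),round(np.ptp(y),3)) for x,y in zip(xs,ym) if len(y)])
    if len(Q)>10:
        v,u=np.where(m);i=C[m][:,0].argmax();print('  tip px',u[i],v[i])
    m=near&(C[...,2]>.005)&(C[...,2]<.02);r=cv2.minAreaRect(C[m][:,:2].astype(np.float32)*1000);print('  base',np.median(C[m][:,2]).round(4),np.round(r[0],1),np.round(r[1],1),round(r[2],1))
E
python3 pen.py
```

```text
w3 top face 2330 0.0826 [ 0.4923 -0.2987  0.0825] [ 497.6 -298.5] [125.2  55. ] 6.2
  shaft 268 [ 0.5929 -0.2869  0.0737] zmax 0.0751 tip [ 0.6226 -0.2836  0.0733]
  slices [(np.float64(0.43), np.float64(-0.2978), np.float64(0.002)), (np.float64(0.44), np.float64(-0.3022), np.float64(0.052)), (np.float64(0.45), np.float64(-0.3046), np.float64(0.054)), (np.float64(0.46), np.float64(-0.3026), np.float64(0.04)), (np.float64(0.47), np.float64(-0.3009), np.float64(0.025)), (np.float64(0.48), np.float64(-0.3001), np.float64(0.025)), (np.float64(0.49), np.float64(-0.2987), np.float64(0.024)), (np.float64(0.5), np.float64(-0.2974), np.float64(0.024)), (np.float64(0.51), np.float64(-0.2963), np.float64(0.025)), (np.float64(0.52), np.float64(-0.2949), np.float64(0.024)), (np.float64(0.53), np.float64(-0.2938), np.float64(0.024))]
  tip px 207 285
  base 0.0087 [ 501.7 -297.2] [160.2  79.8] 5.8
w4 top face 2846 0.0828 [ 0.4917 -0.2993  0.0827] [ 497.3 -298.6] [125.2  55.3] 6.0
  shaft 303 [ 0.5932 -0.2876  0.074 ] zmax 0.0753 tip [ 0.6231 -0.2844  0.0724]
  slices [(np.float64(0.43), np.float64(-0.2987), np.float64(0.005)), (np.float64(0.44), np.float64(-0.3029), np.float64(0.053)), (np.float64(0.45), np.float64(-0.3049), np.float64(0.054)), (np.float64(0.46), np.float64(-0.3038), np.float64(0.04)), (np.float64(0.47), np.float64(-0.3019), np.float64(0.024)), (np.float64(0.48), np.float64(-0.3008), np.float64(0.025)), (np.float64(0.49), np.float64(-0.2998), np.float64(0.025)), (np.float64(0.5), np.float64(-0.2987), np.float64(0.024)), (np.float64(0.51), np.float64(-0.2976), np.float64(0.024)), (np.float64(0.52), np.float64(-0.2955), np.float64(0.024)), (np.float64(0.53), np.float64(-0.2953), np.float64(0.025))]
  tip px 276 314
  base 0.0088 [ 501.2 -297.4] [159.7  79.8] 5.7
```

```bash
cat > plan.py <<'E'
from h import *
AL=np.radians(30)
RG=np.array([[-np.cos(AL),0,np.sin(AL)],[0,1,0],[-np.sin(AL),0,-np.cos(AL)]])
def goal(P,Rt,st=None,R0=None,p0=None):
    st=st or monitor.observe()
    R0=R.from_euler('xyz',st['tool_rot']) if R0 is None else R0; p0=st['position'] if p0 is None else p0
    s=R0.inv().apply(P-p0)/.1; w=(R0.inv()*R.from_matrix(Rt)).as_rotvec(degrees=True)/120
    print('shift',s.round(3),'rot',w.round(4)); return R.from_matrix(Rt),np.array(P)
def grasp(up=0,yaw=6.0,x=-.02,o=(.5005,-.2975),off=.020):
    Ry=R.from_euler('z',yaw,degrees=True).as_matrix(); Rt=Ry@RG
    p=np.array([*o,.072])+Ry@[x,0,0]+Rt[:,2]*off+[0,0,up]; return p,Rt
E
python3 - <<'E'
from plan import *
p,Rt=grasp(.10);print(p);a,b=goal(p,Rt)
p,Rt=grasp(0);print(p);goal(p,Rt,R0=a,p0=b)
E
```

```text
[ 0.49055478 -0.29854528  0.15467949]
shift [-0.321 -0.133  1.271] rot [-0.0112 -0.2495 -0.0418]
[ 0.49055478 -0.29854528  0.05467949]
shift [0.5   0.    0.866] rot [0. 0. 0.]
```

apply_moves --linear '[[-0.06,-0.03,0.18],[-0.12,-0.06,0.36],[-0.18,-0.09,0.54],[-0.24,-0.12,0.72],[-0.32,-0.13,0.9]]' --delta_rot '[[-0.002,-0.05,-0.008],[-0.004,-0.1,-0.016],[-0.006,-0.15,-0.024],[-0.009,-0.2,-0.032],[-0.011,-0.25,-0.042]]'

```text
clock: 5.77
position: [0.4786, -0.2974, 0.2085]
tool_rot: [3.135, 0.348, -3.066]
force: [0.3, -0.9, -0.7]
grip_width: 0.0857
finger_force: 0.0
```

apply_moves --linear '[[0,0,0],[0,0,0],[0,0,0],[0,0,0],[0,0,0]]' --delta_rot '[[0,0,0],[0,0,0],[0,0,0],[0,0,0],[0,0,0]]'

```text
clock: 6.18
position: [0.4796, -0.297, 0.2088]
tool_rot: [3.135, 0.345, -3.064]
force: [-0.7, 0.2, 0.2]
grip_width: 0.0855
finger_force: 0.0
```

Run:
```python
from plan import *
p,Rt=grasp(.0);goal(p,Rt)
```

```text
shift [ 0.42  -0.033  1.487] rot [-0.0025 -0.0851 -0.0122]
```

apply_moves --linear '[[0.08,-0.01,0.16],[0.16,-0.02,0.32],[0.2,-0.03,0.5],[0.25,-0.03,0.6],[0.25,-0.03,0.6]]' --delta_rot '[[0,-0.02,-0.003],[0,-0.04,-0.006],[-0.002,-0.06,-0.01],[-0.002,-0.085,-0.012],[-0.002,-0.085,-0.012]]'

```text
clock: 6.6
position: [0.476, -0.2997, 0.1425]
tool_rot: [3.141, 0.525, -3.038]
force: [-0.9, -0.1, -1.7]
grip_width: 0.085
finger_force: 0.0
```

Run:
```python
from plan import *
p,Rt=grasp(.0);goal(p,Rt);print(monitor.observe()['qpos'].round(3))
```

```text
shift [ 0.314 -0.004  0.833] rot [-0.0001  0.0007 -0.0005]
[ 1.175  0.533 -0.663  2.145 -0.191  0.166  2.504]
```

The lean runs up against q6's limit, so I'll use a 20° lean instead.

```bash
sed -i 's/radians(30)/radians(20)/' plan.py
python3 - <<'E'
from plan import *
p,Rt=grasp(.06);a,b=goal(p,Rt);p,Rt=grasp(0);goal(p,Rt,R0=a,p0=b)
E
```

```text
shift [ 0.048 -0.004  0.31 ] rot [-0.0001  0.0841 -0.0005]
shift [0.205 0.    0.564] rot [0. 0. 0.]
```

apply_moves --linear '[[0.01,0,0.08],[0.02,0,0.16],[0.04,0,0.24],[0.05,0,0.31],[0.05,0,0.31]]' --delta_rot '[[0,0.02,0],[0,0.04,0],[0,0.06,0],[0,0.084,0],[0,0.084,0]]'

```text
clock: 7.02
position: [0.4895, -0.2975, 0.1139]
tool_rot: [-3.14, 0.345, -3.034]
force: [0.2, 1.3, -0.4]
grip_width: 0.0855
finger_force: 0.0
```

Run:
```python
from plan import *
p,Rt=grasp(.0);goal(p,Rt);print(monitor.observe()['qpos'].round(3))
```

```text
shift [ 0.226 -0.011  0.564] rot [-0.0001 -0.0018  0.0011]
[ 0.821  0.536 -0.339  2.051 -0.124  0.305  2.342]
```

apply_moves --linear '[[0.05,0,0.13],[0.1,0,0.26],[0.15,-0.01,0.39],[0.19,-0.01,0.48],[0.22,-0.01,0.56]]' --delta_rot '[[0,0,0],[0,0,0],[0,0,0],[0,0,0],[0,0,0]]'

```text
clock: 7.43
position: [0.4851, -0.3003, 0.0531]
tool_rot: [3.141, 0.348, -3.039]
force: [-0.5, -0.6, -0.5]
grip_width: 0.0853
finger_force: 0.0
```

Run:
```python
from plan import *
p,Rt=grasp(.0);goal(p,Rt);print(monitor.observe()['qpos'].round(3))
```

```text
shift [-0.023  0.012  0.007] rot [-0.0003 -0.0007 -0.0011]
[ 0.825  0.65  -0.334  2.079 -0.107  0.168  2.36 ]
```

apply_moves --linear '[[-0.01,0.01,0],[-0.01,0.01,0],[-0.01,0.01,0],[-0.01,0.01,0],[-0.01,0.01,0]]' --delta_rot '[[0,0,0],[0,0,0],[0,0,0],[0,0,0],[0,0,0]]' --gripper -1 --force 60

```text
clock: 7.85
position: [0.4864, -0.2996, 0.0546]
tool_rot: [-3.141, 0.348, -3.039]
force: [-1.7, -1.0, 1.2]
grip_width: 0.0255
finger_force: 1.5
```

apply_moves --linear '[[0,0,0],[0,0,0],[0,0,0],[0,0,0],[0,0,0]]' --delta_rot '[[0,0,0],[0,0,0],[0,0,0],[0,0,0],[0,0,0]]'

```text
clock: 8.27
position: [0.4863, -0.2996, 0.0548]
tool_rot: [-3.141, 0.348, -3.039]
force: [-3.6, 1.6, 9.2]
grip_width: 0.0233
finger_force: 58.4
```

Run:
```python
from plan import *
s=monitor.observe();print(s['clock'],s['position'].round(4),s['tool_rot'].round(4),s['force'],s['grip_width'],s['finger_force'],s['qpos'].round(3));p,Rt=grasp(0);goal(p,Rt)
```

```text
8.2667 [ 0.4863 -0.2996  0.0548] [-3.1409  0.348  -3.0392] [-3.57192353  1.57009746  9.19969903] 0.023273425754858863 58.42901587486267 [ 0.822  0.647 -0.333  2.079 -0.108  0.17   2.357]
shift [-0.005  0.006  0.018] rot [-0.0007 -0.0005 -0.0011]
```

Run:
```python
from plan import *
s=monitor.observe();T=np.eye(4);T[:3,:3]=R.from_euler('xyz',s['tool_rot']).as_matrix();T[:3,3]=s['position']
P=np.eye(4);P[:3,:3]=R.from_euler('z',6,degrees=True).as_matrix();P[:3,3]=[.5005,-.2975,.06]
G=np.linalg.inv(T)@P;np.savez('grip.npz',G=G,TC=T,P=P);print(G.round(4))
```

```text
[[-9.400e-01  2.200e-03 -3.411e-01 -1.520e-02]
 [ 2.600e-03  1.000e+00 -6.000e-04  7.000e-04]
 [ 3.411e-01 -1.500e-03 -9.400e-01 -0.000e+00]
 [ 0.000e+00  0.000e+00  0.000e+00  1.000e+00]]
```

apply_moves --linear '[[-0.02,0,-0.05],[-0.06,0,-0.15],[-0.12,0,-0.35],[-0.22,0,-0.6],[-0.31,0,-0.85]]' --delta_rot '[[0,0,0],[0,0,0],[0,0,0],[0,0,0],[0,0,0]]'

```text
clock: 8.68
position: [0.4862, -0.2991, 0.1463]
tool_rot: [3.141, 0.347, -3.04]
force: [0.2, -0.2, -1.3]
grip_width: 0.0232
finger_force: 58.9
```

apply_moves --linear '[[-0.06,0,-0.17],[-0.12,0,-0.34],[-0.2,0,-0.55],[-0.27,0,-0.75],[-0.34,0,-0.94]]' --delta_rot '[[0,0,0],[0,0,0],[0,0,0],[0,0,0],[0,0,0]]'

```text
clock: 9.1
position: [0.4861, -0.2992, 0.2468]
tool_rot: [-3.141, 0.348, -3.039]
force: [0.7, 0.2, -1.3]
grip_width: 0.0234
finger_force: 58.9
```

apply_moves --linear '[[0,0,0],[0,0,0],[0,0,0],[0,0,0],[0,0,0]]' --delta_rot '[[0,0,0],[0,0,0],[0,0,0],[0,0,0],[0,0,0]]'

```text
clock: 9.52
position: [0.486, -0.2991, 0.2437]
tool_rot: [3.14, 0.346, -3.04]
force: [-0.1, -0.7, -2.0]
grip_width: 0.0232
finger_force: 58.9
```

```bash
python3 snap.py t1 top;python3 snap.py s1 side
python3 - <<'E'
from plan import *
G=np.load('grip.npz')['G'];s=monitor.observe();T=np.eye(4);T[:3,:3]=R.from_euler('xyz',s['tool_rot']).as_matrix();T[:3,3]=s['position']
P=T@G;tip=P@[.125,0,.012,1];tail=P@[-.065,0,.012,1];print('pen',P[:3,3],'tip',tip,s['force'],s['qpos'].round(3))
for n in ['t1','s1']:
    f=np.load(f'pics/{n}.npz');q=proj([tip[:3],tail[:3]],f['K'],f['T']);print(n,q.round(1))
    c=q.mean(0).astype(int);im=cv2.imread(f'pics/{n}.png')
    x0,y0=max(c[0]-60,0),max(c[1]-60,0);im=im[y0:y0+120,x0:x0+120];im=cv2.resize(im,None,fx=3.3,fy=3.3,interpolation=cv2.INTER_CUBIC)
    for a in q: cv2.circle(im,tuple(((a-[x0,y0]+.5)*3.3).astype(int)),4,(0,255,0),1)
    cv2.imwrite(f'pics/{n}c.png',im)
cv2.imwrite('pics/ts1.png',np.hstack([cv2.imread('pics/t1c.png')[:396,:396],cv2.imread('pics/s1c.png')[:396,:396]]))
E
```

```text
[ 0.48601416 -0.29913423  0.24373904] [ 3.14030756  0.34643504 -3.03985853] 9.5167
[ 0.4860749  -0.29917175  0.24379896] [ 3.14035047  0.34653559 -3.03986957] 9.5667
pen [ 0.50030969 -0.2971155   0.24908952] tip [ 0.62464354 -0.28407213  0.26092012  1.        ] [ 0.41816736 -0.54060994 -0.76827092] [ 0.86   0.33  -0.361  1.947 -0.156  0.609  2.321]
t1 [[389.2 166.6]
 [397.2 238.8]]
s1 [[375.8 173.6]
 [330.1 198.3]]
```

View pics/ts1.png

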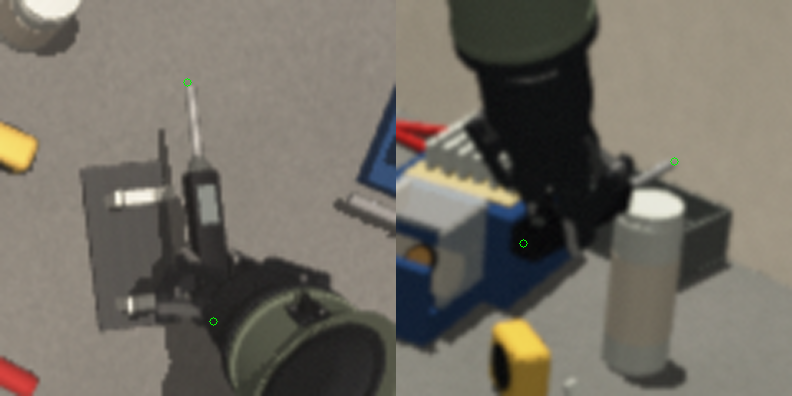

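The predicted tip lands on the visible tip within 1 px in both views: in the crop, top (187,82) and side (672,162). The grasp is as modelled, so I'll plan the transit to the round unit.

```bash
cat >> plan.py <<'E'
from scipy.spatial.transform import Slerp
G=np.load('grip.npz')['G'] if __import__('os').path.exists('grip.npz') else None
PAD={'round':((.5825,.2595,.055),-4.1),'box':((.6328,.0040,.055),14.0)}
def T4(p,r): T=np.eye(4);T[:3,:3]=r;T[:3,3]=p;return T
def now(st=None):
    st=st or monitor.observe();return T4(st['position'],R.from_euler('xyz',st['tool_rot']).as_matrix())
def penpose(tip,yaw,pitch):  # pen-tip pose -> tool pose
    Rp=R.from_euler('YZ'[::-1],[yaw,pitch],degrees=True).as_matrix()
    return T4(np.array(tip)-Rp@[.125,0,.012],Rp)@np.linalg.inv(G)
def press(u,d,pitch=45):
    p,y=PAD[u];a=np.radians(y);n=np.array([-np.cos(a),-np.sin(a),1])/2**.5
    return penpose(np.array(p)+d*n,y,pitch)
def tip(T=None): return ((now() if T is None else T)@G@[.125,0,.012,1])[:3]
def split(A,B,n):
    sl=Slerp([0,1],R.from_matrix([A[:3,:3],B[:3,:3]]));C=A
    for i in range(1,n+1):
        D=T4(A[:3,3]+(B[:3,3]-A[:3,3])*i/n,sl(i/n).as_matrix());M=np.linalg.inv(C)@D
        print('shift',(M[:3,3]/.1).round(3),'rot',(R.from_matrix(M[:3,:3]).as_rotvec(degrees=True)/120).round(4),'->',D[:3,3].round(3));C=D
E
python3 - <<'E'
from plan import *
A=now();B=penpose([.58,-.0,.26],-4.1,0);C=press('round',.11);D=press('round',0)
split(A,B,3);print();split(B,C,4);print();split(C,D,2);print(tip(A))
E
```

```text
shift [ 0.044  1.039 -0.011] rot [ 0.0098 -0.0002  0.0263] -> [ 0.471 -0.196  0.244]
shift [ 0.101  1.034 -0.032] rot [ 0.0098 -0.0002  0.0263] -> [ 0.456 -0.094  0.243]
shift [ 0.158  1.026 -0.053] rot [ 0.0098 -0.0002  0.0263] -> [0.441 0.009 0.243]

shift [ 0.175  0.647 -0.001] rot [ 0.0002  0.0937 -0.0001] -> [0.429 0.075 0.237]
shift [0.172 0.647 0.033] rot [ 0.0002  0.0937 -0.0001] -> [0.418 0.141 0.231]
shift [0.162 0.647 0.065] rot [ 0.0002  0.0937 -0.0001] -> [0.406 0.207 0.225]
shift [0.146 0.647 0.095] rot [ 0.0002  0.0937 -0.0001] -> [0.394 0.272 0.219]

shift [-0.517  0.001  0.188] rot [ 0. -0. -0.] -> [0.433 0.27  0.18 ]
shift [-0.517  0.001  0.188] rot [-0.  0.  0.] -> [0.472 0.267 0.141]
[ 0.62464354 -0.28407213  0.26092012]
```

apply_moves --linear '[[0.01,0.2,0],[0.02,0.4,0],[0.03,0.6,0],[0.04,0.8,-0.01],[0.05,1,-0.01]]' --delta_rot '[[0.002,0,0.005],[0.004,0,0.01],[0.006,0,0.016],[0.008,0,0.021],[0.01,0,0.026]]'

```text
clock: 10.03
position: [0.4708, -0.1996, 0.2435]
tool_rot: [-3.141, 0.347, -3.098]
force: [0.1, 0.1, -0.6]
grip_width: 0.0228
finger_force: 59.0
```

apply_moves --linear '[[0.02,0.2,0],[0.04,0.4,-0.01],[0.06,0.6,-0.02],[0.08,0.8,-0.02],[0.1,1,-0.03]]' --delta_rot '[[0.002,0,0.005],[0.004,0,0.01],[0.006,0,0.016],[0.008,0,0.021],[0.01,0,0.026]]'

```text
clock: 10.45
position: [0.456, -0.1, 0.2428]
tool_rot: [-3.14, 0.347, 3.127]
force: [0.8, -0.1, -0.4]
grip_width: 0.0232
finger_force: 59.0
```

apply_moves --linear '[[0.03,0.2,-0.01],[0.06,0.4,-0.02],[0.09,0.6,-0.03],[0.12,0.8,-0.04],[0.16,1,-0.05]]' --delta_rot '[[0.002,0,0.005],[0.004,0,0.01],[0.006,0,0.016],[0.008,0,0.021],[0.01,0,0.026]]'

```text
clock: 10.87
position: [0.4409, 0.0002, 0.242]
tool_rot: [-3.138, 0.348, 3.069]
force: [1.1, 0.8, -1.7]
grip_width: 0.0228
finger_force: 59.0
```

Run:
```python
from plan import *
A=now();C=press('round',.11);print(tip(A),monitor.observe()['qpos'].round(3));split(A,C,4)
```

```text
[ 0.57988288 -0.00897994  0.25924051] [ 0.169  0.07  -0.393  2.292  0.287  0.467  1.044]
shift [ 0.175  0.67  -0.005] rot [-0.0001  0.0937 -0.0001] -> [0.429 0.068 0.236]
shift [0.172 0.67  0.03 ] rot [-0.0001  0.0937 -0.0001] -> [0.418 0.136 0.231]
shift [0.163 0.67  0.063] rot [-0.0001  0.0937 -0.0001] -> [0.406 0.204 0.225]
shift [0.147 0.67  0.094] rot [-0.0001  0.0937 -0.0001] -> [0.394 0.272 0.219]
```

apply_moves --linear '[[0.035,0.134,0],[0.07,0.268,0],[0.105,0.4,0],[0.14,0.536,0],[0.175,0.67,0]]' --delta_rot '[[0,0.019,0],[0,0.038,0],[0,0.056,0],[0,0.075,0],[0,0.094,0]]'

```text
clock: 11.28
position: [0.4292, 0.0681, 0.2358]
tool_rot: [-3.138, 0.149, 3.069]
force: [-0.3, -0.3, -1.3]
grip_width: 0.0232
finger_force: 58.9
```

apply_moves --linear '[[0.035,0.134,0],[0.07,0.268,0.01],[0.105,0.4,0.02],[0.14,0.536,0.02],[0.17,0.67,0.03]]' --delta_rot '[[0,0.019,0],[0,0.038,0],[0,0.056,0],[0,0.075,0],[0,0.094,0]]'

```text
clock: 11.7
position: [0.4178, 0.136, 0.2301]
tool_rot: [-3.138, -0.048, 3.069]
force: [1.3, 0.6, -1.1]
grip_width: 0.0234
finger_force: 58.9
```

apply_moves --linear '[[0.03,0.134,0.01],[0.06,0.268,0.02],[0.1,0.4,0.04],[0.13,0.536,0.05],[0.16,0.67,0.06]]' --delta_rot '[[0,0.019,0],[0,0.038,0],[0,0.056,0],[0,0.075,0],[0,0.094,0]]'

```text
clock: 12.12
position: [0.4066, 0.2039, 0.2244]
tool_rot: [-3.138, -0.245, 3.068]
force: [0.1, -0.1, -1.0]
grip_width: 0.0231
finger_force: 58.9
```

apply_moves --linear '[[0.03,0.134,0.02],[0.06,0.268,0.04],[0.09,0.4,0.06],[0.12,0.536,0.08],[0.15,0.67,0.09]]' --delta_rot '[[0,0.019,0],[0,0.038,0],[0,0.056,0],[0,0.075,0],[0,0.094,0]]'

```text
clock: 12.53
position: [0.3948, 0.2719, 0.2189]
tool_rot: [-3.138, -0.442, 3.067]
force: [0.1, -0.6, -1.4]
grip_width: 0.0233
finger_force: 58.9
```

apply_moves --linear '[[0,0,0],[0,0,0],[0,0,0],[0,0,0],[0,0,0]]' --delta_rot '[[0,0,0],[0,0,0],[0,0,0],[0,0,0],[0,0,0]]'

```text
clock: 12.95
position: [0.3951, 0.2708, 0.2196]
tool_rot: [-3.138, -0.439, 3.067]
force: [0.9, -0.8, -0.4]
grip_width: 0.0232
finger_force: 59.0
```

```bash
python3 snap.py w5
python3 - <<'E'
from plan import *
A=now();print(tip(A),monitor.observe()['qpos'].round(3));split(A,press('round',.11),1);split(A,press('round',.01),1);split(press('round',.01),press('round',0),1)
f=np.load('pics/w5.npz');print(proj([tip(A),PAD['round'][0]],f['K'],f['T']))
E
```

```text
[0.39508834 0.27077009 0.21959191] [-3.13786959 -0.43887771  3.06657046] 12.95
[0.5053935  0.26343431 0.13312917] [-0.171  0.572 -0.557  1.704 -0.01   1.263  0.8  ]
shift [0.004 0.014 0.008] rot [-0.0004 -0.0008 -0.0004] -> [0.394 0.272 0.219]
shift [-0.936  0.018  0.347] rot [-0.0004 -0.0008 -0.0004] -> [0.465 0.267 0.148]
shift [-0.094  0.     0.034] rot [ 0. -0. -0.] -> [0.472 0.267 0.141]
[[279.18337883 437.97429906]
 [280.74367227 486.30921623]]
```

View pics/w5.png

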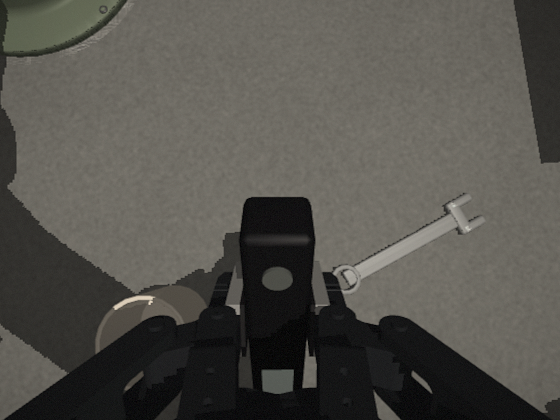

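w5 shows the pen sitting straight in the fingers at about (278,240-390), with the tip out of view. The mug is off to the lower left, lower than the fingers.

apply_moves --linear '[[-0.2,0.02,0.07],[-0.4,0.02,0.15],[-0.6,0.02,0.22],[-0.8,0.02,0.3],[-0.93,0.02,0.34]]' --delta_rot '[[0,0,0],[0,0,0],[0,0,0],[0,0,0],[0,0,0]]'

```text
clock: 13.42
position: [0.4655, 0.2671, 0.1476]
tool_rot: [-3.137, -0.44, 3.066]
force: [0.2, -0.2, -0.9]
grip_width: 0.0231
finger_force: 59.1
```

```bash
cat > chk.py <<'E'
import sys
from plan import *
u,n=sys.argv[1:3]
F=[]
for i,c in enumerate(['side','top']):
    A=now();F.append(monitor.observe()['force']);p,d=optics.grab_frame(c);K,T=campose(c)
    cv2.imwrite(f'pics/{n}{c}.png',p[:,:,::-1])
    q=proj([tip(A),PAD[u][0]],K,T);x0,y0=q[1].astype(int)-30
    im=cv2.resize(cv2.cvtColor(p,cv2.COLOR_RGB2BGR)[y0:y0+60,x0:x0+60],(396,396),interpolation=cv2.INTER_CUBIC)
    for a,col in zip(q,[(0,255,0),(255,0,255)]): cv2.circle(im,tuple(((a-[x0,y0]+.5)*6.6).astype(int)),3,col,1)
    F.append(monitor.observe()['force']); cv2.imwrite(f'pics/{n}{c}c.png',im)
cv2.imwrite(f'pics/{n}.png',np.hstack([cv2.imread(f'pics/{n}{c}c.png') for c in ['side','top']]))
A=now();p,y=PAD[u];L=R.from_euler('z',y,degrees=True).inv().apply(tip(A)-p)
print('tip in unit mm',(L*1000).round(1),'d',((L[2]-L[0])/2**.5*1000).round(2),'force',np.mean(F,0).round(2))
for d in (.11,0,-.004): print(d,end=' ');split(A,press(u,d),1)
E
python3 chk.py round r1
```

```text
tip in unit mm [-7.2 -0.4  5.9] d 9.32 force [-0.98 -0.94 -2.13]
0.11 shift [ 0.946 -0.004 -0.343] rot [-0.0006 -0.0018 -0.001 ] -> [0.394 0.272 0.219]
0 shift [-0.09   0.001  0.028] rot [-0.0006 -0.0018 -0.001 ] -> [0.472 0.267 0.141]
-0.004 shift [-0.127  0.002  0.042] rot [-0.0006 -0.0018 -0.001 ] -> [0.475 0.267 0.138]
```

View pics/r1.png

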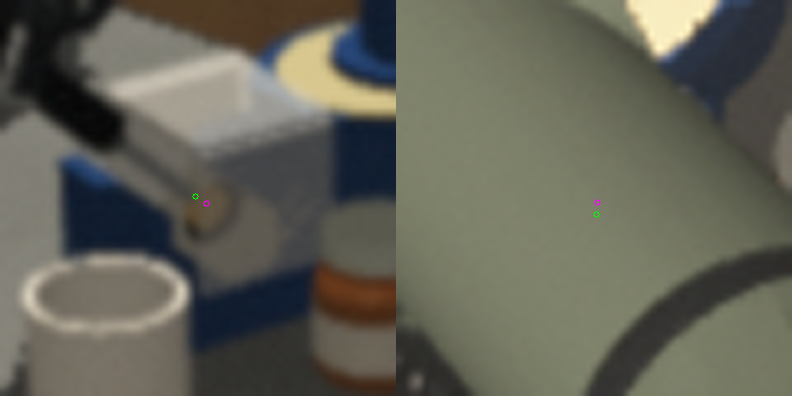

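The side crop shows the tip (195,195) under the hood, just short of the brass disc centred at about (210,212). That agrees with the model to about 3 mm, so I'll go in.

apply_moves --linear '[[-0.03,0,0.01],[-0.06,0,0.02],[-0.09,0,0.03],[-0.11,0,0.04],[-0.11,0,0.04]]' --delta_rot '[[0,0,0],[0,0,0],[0,0,0],[0,0,0],[0,0,0]]'

```text
clock: 13.93
position: [0.4729, 0.2673, 0.1407]
tool_rot: [-3.138, -0.44, 3.067]
force: [0.4, 0.1, -1.1]
grip_width: 0.0228
finger_force: 59.1
```

```bash
python3 chk.py round r2;python3 chk.py round r2
```

```text
tip in unit mm [ 0.4  0.6 -0.7] d -0.8 force [ 0.27  0.11 -1.22]
0.11 shift [ 1.043 -0.01  -0.374] rot [-0.0004 -0.0012 -0.0002] -> [0.394 0.272 0.219]
0 shift [ 0.008 -0.006 -0.001] rot [-0.0004 -0.0012 -0.0002] -> [0.472 0.267 0.141]
-0.004 shift [-0.03  -0.006  0.012] rot [-0.0004 -0.0012 -0.0002] -> [0.475 0.267 0.138]
tip in unit mm [ 0.4  0.6 -0.7] d -0.78 force [-0.4   0.02 -0.84]
0.11 shift [ 1.042 -0.01  -0.374] rot [-0.0004 -0.0011 -0.0001] -> [0.394 0.272 0.219]
0 shift [ 0.007 -0.006 -0.001] rot [-0.0004 -0.0011 -0.0001] -> [0.472 0.267 0.141]
-0.004 shift [-0.03  -0.006  0.013] rot [-0.0004 -0.0011 -0.0001] -> [0.475 0.267 0.138]
```

apply_moves --linear '[[-0.01,0,0],[-0.02,0,0.01],[-0.03,0,0.01],[-0.03,0,0.01],[-0.03,0,0.01]]' --delta_rot '[[0,0,0],[0,0,0],[0,0,0],[0,0,0],[0,0,0]]'

```text
clock: 14.55
position: [0.475, 0.2672, 0.1385]
tool_rot: [-3.138, -0.44, 3.067]
force: [-1.6, 0.4, 0.1]
grip_width: 0.0232
finger_force: 59.1
```

```bash
python3 chk.py round r2|head -1;python3 chk.py round r2|head -1
```

```text
tip in unit mm [ 2.7  0.5 -3.1] d -4.08 force [-1.05  0.06  0.2 ]
tip in unit mm [ 2.7  0.6 -3. ] d -4.06 force [-1.09  0.46  0.62]
```

apply_moves --linear '[[0,0,0],[-0.01,0,0],[-0.01,0,0],[-0.01,0,0],[-0.01,0,0]]' --delta_rot '[[0,0,0],[0,0,0],[0,0,0],[0,0,0],[0,0,0]]'

```text
clock: 15.17
position: [0.4759, 0.2671, 0.1381]
tool_rot: [-3.138, -0.44, 3.067]
force: [-2.7, 1.6, 0.7]
grip_width: 0.0231
finger_force: 59.1
```

```bash
python3 chk.py round r2|head -1;python3 chk.py round r2|head -1
```

```text
tip in unit mm [ 3.6  0.5 -3.5] d -5.05 force [-2.59  0.8   0.46]
tip in unit mm [ 3.6  0.5 -3.5] d -5.05 force [-2.52  0.66 -0.03]
```

Contact is confirmed at about 2.5 N along the pad axis. I'll hold, then retract.

apply_moves --linear '[[0,0,0],[0,0,0],[0,0,0],[0,0,0],[0,0,0]]' --delta_rot '[[0,0,0],[0,0,0],[0,0,0],[0,0,0],[0,0,0]]'

```text
clock: 15.78
position: [0.476, 0.2671, 0.1381]
tool_rot: [-3.138, -0.44, 3.067]
force: [-2.3, 0.6, 0.5]
grip_width: 0.0233
finger_force: 59.1
```

apply_moves --linear '[[0,0,0],[0,0,0],[0,0,0],[0,0,0],[0,0,0]]' --delta_rot '[[0,0,0],[0,0,0],[0,0,0],[0,0,0],[0,0,0]]'

```text
clock: 16.2
position: [0.476, 0.2671, 0.1381]
tool_rot: [-3.138, -0.44, 3.067]
force: [-2.6, 1.1, 0.3]
grip_width: 0.0236
finger_force: 59.1
```

```bash
python3 chk.py round r3
python3 - <<'E'
from plan import *
C=press('round',.11);D=press('box',.11);print(C[:3,3],D[:3,3]);split(C,D,3)
E
```

```text
tip in unit mm [ 3.7  0.5 -3.5] d -5.1 force [-2.42  1.03  0.39]
0.11 shift [ 1.084 -0.009 -0.385] rot [-0.0004 -0.0012 -0.0002] -> [0.394 0.272 0.219]
0 shift [ 0.049 -0.006 -0.012] rot [-0.0004 -0.0012 -0.0002] -> [0.472 0.267 0.141]
-0.004 shift [ 0.012 -0.006  0.001] rot [-0.0004 -0.0012 -0.0002] -> [0.475 0.267 0.138]
[0.39447197 0.27235267 0.21908945] [ 0.45008337 -0.04219921  0.21908945]
shift [-0.238 -1.032 -0.109] rot [ 0.0213 -0.0001 -0.0455] -> [0.413 0.168 0.219]
shift [-0.138 -1.054 -0.062] rot [ 0.0213 -0.0001 -0.0455] -> [0.432 0.063 0.219]
shift [-0.037 -1.064 -0.015] rot [ 0.0213 -0.0001 -0.0455] -> [ 0.45  -0.042  0.219]
```

View pics/r3.png

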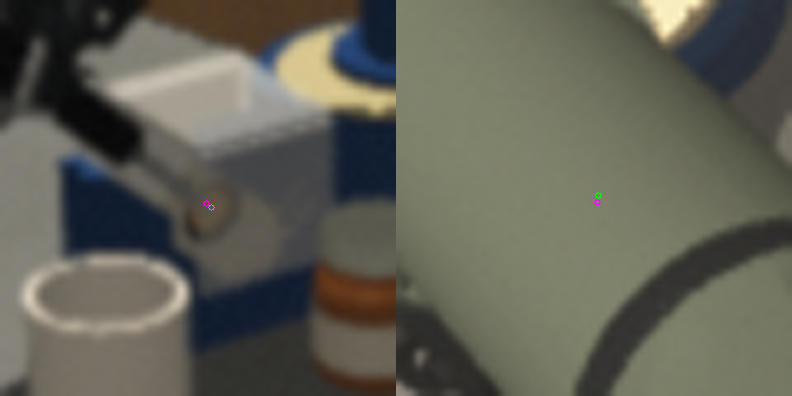

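The side crop shows the tip on the brass disc at (208,206), well inside its outline. I'll retract and move on to the box unit.

apply_moves --linear '[[0.1,0,-0.04],[0.3,0,-0.11],[0.52,0,-0.19],[0.75,0,-0.27],[1,0,-0.37]]' --delta_rot '[[0,0,0],[0,0,0],[0,0,0],[0,0,0],[0,0,0]]'

```text
clock: 16.72
position: [0.4005, 0.2726, 0.2149]
tool_rot: [-3.138, -0.439, 3.067]
force: [-0.1, 0.4, -0.8]
grip_width: 0.0228
finger_force: 59.1
```

apply_moves --linear '[[0,-0.15,-0.08],[-0.02,-0.35,-0.14],[-0.06,-0.55,-0.2],[-0.1,-0.75,-0.25],[-0.15,-1,-0.3]]' --delta_rot '[[0.004,0,-0.01],[0.008,0,-0.02],[0.012,0,-0.03],[0.016,0,-0.04],[0.021,0,-0.046]]'

```text
clock: 17.13
position: [0.4204, 0.1708, 0.2361]
tool_rot: [-3.14, -0.439, -3.107]
force: [0.3, 0.1, -1.3]
grip_width: 0.0229
finger_force: 59.0
```

Run:
```python
from plan import *
A=now();print(tip(A));split(A,press('box',.11),2)
```

```text
[0.53084937 0.17549599 0.14962083]
shift [-0.138 -1.069  0.031] rot [ 0.0212 -0.0004 -0.0449] -> [0.435 0.064 0.228]
shift [-0.037 -1.075  0.079] rot [ 0.0212 -0.0004 -0.0449] -> [ 0.45  -0.042  0.219]
```

apply_moves --linear '[[-0.02,-0.2,0],[-0.05,-0.4,0.01],[-0.08,-0.6,0.02],[-0.11,-0.8,0.02],[-0.14,-1,0.03]]' --delta_rot '[[0.004,0,-0.009],[0.008,0,-0.018],[0.012,0,-0.027],[0.016,0,-0.036],[0.021,0,-0.045]]'

```text
clock: 17.55
position: [0.4352, 0.0705, 0.2273]
tool_rot: [-3.139, -0.439, -3.005]
force: [-0.2, 0.4, -1.5]
grip_width: 0.0235
finger_force: 59.0
```

apply_moves --linear '[[0,-0.2,0.02],[-0.01,-0.4,0.04],[-0.02,-0.6,0.06],[-0.03,-0.8,0.07],[-0.04,-1,0.08]]' --delta_rot '[[0.004,0,-0.009],[0.008,0,-0.018],[0.012,0,-0.027],[0.016,0,-0.036],[0.021,0,-0.045]]'

```text
clock: 17.97
position: [0.449, -0.0285, 0.2184]
tool_rot: [-3.14, -0.44, -2.901]
force: [-0.0, -0.5, -0.5]
grip_width: 0.023
finger_force: 59.0
```

apply_moves --linear '[[0,-0.07,0],[0,-0.12,0],[0,-0.12,0],[0,-0.12,0],[0,-0.12,0]]' --delta_rot '[[0,0,0],[0,0,0],[0,0,0],[0,0,0],[0,0,0]]'

```text
clock: 18.38
position: [0.4518, -0.0381, 0.2181]
tool_rot: [-3.141, -0.44, -2.9]
force: [-0.2, -0.3, -1.1]
grip_width: 0.0236
finger_force: 59.0
```

Run:
```python
from plan import *
A=now();print(tip(A),monitor.observe()['qpos'].round(3));split(A,press('box',.11),1);split(A,press('box',.01),1)
```

```text
[ 0.55885891 -0.01076933  0.13152142] [ 0.248  0.55  -0.487  1.728  0.256  1.378  1.472]
shift [ 0.028 -0.036  0.003] rot [ 0.0009 -0.0013 -0.0002] -> [ 0.45  -0.042  0.219]
shift [-0.913 -0.033  0.341] rot [ 0.0009 -0.0013 -0.0002] -> [ 0.519 -0.025  0.148]
```

apply_moves --linear '[[-0.18,-0.033,0.07],[-0.36,-0.033,0.14],[-0.54,-0.033,0.2],[-0.73,-0.033,0.27],[-0.9,-0.033,0.335]]' --delta_rot '[[0,0,0],[0,0,0],[0,0,0],[0,0,0],[0,0,0]]'

```text
clock: 18.8
position: [0.5185, -0.0252, 0.1485]
tool_rot: [-3.141, -0.44, -2.9]
force: [-0.3, -0.0, -1.1]
grip_width: 0.0231
finger_force: 59.0
```

```bash
python3 chk.py box b1
```

```text
tip in unit mm [-8.   0.5  5.4] d 9.47 force [-1.93  0.38 -2.87]
0.11 shift [ 0.942 -0.005 -0.348] rot [ 0.0012 -0.0024  0.0002] -> [ 0.45  -0.042  0.219]
0 shift [-0.094 -0.004  0.022] rot [ 0.0012 -0.0024  0.0002] -> [ 0.526 -0.023  0.141]
-0.004 shift [-0.131 -0.004  0.035] rot [ 0.0012 -0.0024  0.0002] -> [ 0.528 -0.023  0.138]
```

View pics/b1.png

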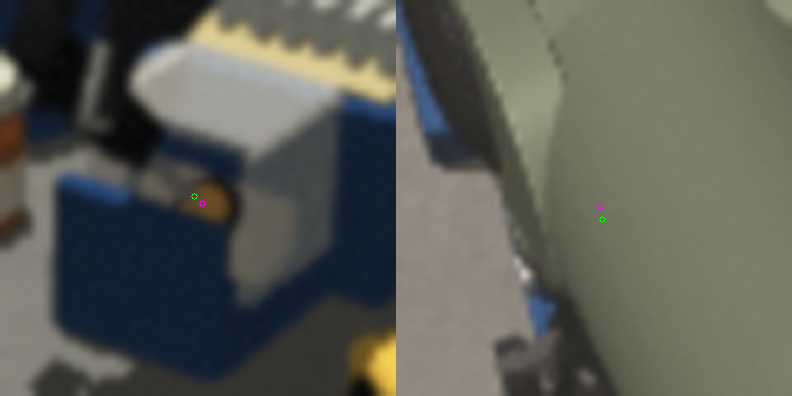

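The side crop shows the box disc at (208,203) and the tip at (194,196), lined up with it. I'll press on in.

apply_moves --linear '[[-0.03,0,0.01],[-0.06,0,0.02],[-0.09,0,0.02],[-0.12,0,0.03],[-0.12,0,0.03]]' --delta_rot '[[0,0,0],[0,0,0],[0,0,0],[0,0,0],[0,0,0]]'

```text
clock: 19.32
position: [0.5274, -0.024, 0.1415]
tool_rot: [-3.14, -0.44, -2.901]
force: [0.2, 0.2, 0.6]
grip_width: 0.023
finger_force: 59.0
```

```bash
python3 chk.py box b2|head -1;python3 chk.py box b2|head -1
```

```text
tip in unit mm [ 1.1 -1.2 -0. ] d -0.8 force [-0.16 -0.3  -0.65]
tip in unit mm [ 1.  -1.3 -0. ] d -0.74 force [ 0.11 -0.1  -0.65]
```

apply_moves --linear '[[-0.01,0,0],[-0.02,0,0.01],[-0.02,0,0.01],[-0.02,0,0.01],[-0.02,0,0.01]]' --delta_rot '[[0,0,0],[0,0,0],[0,0,0],[0,0,0],[0,0,0]]'

```text
clock: 19.93
position: [0.5285, -0.0238, 0.1397]
tool_rot: [-3.14, -0.441, -2.901]
force: [-1.0, -0.2, 0.7]
grip_width: 0.0233
finger_force: 59.1
```

```bash
python3 chk.py box b2|head -1;python3 chk.py box b2|head -1
```

```text
tip in unit mm [ 2.5 -1.2 -1.9] d -3.1 force [-0.82 -0.05  0.65]
tip in unit mm [ 2.5 -1.2 -1.9] d -3.1 force [-1.39 -0.35 -0.07]
```

apply_moves --linear '[[-0.01,0,0],[-0.02,0,0.01],[-0.02,0,0.01],[-0.02,0,0.01],[-0.02,0,0.01]]' --delta_rot '[[0,0,0],[0,0,0],[0,0,0],[0,0,0],[0,0,0]]'

```text
clock: 20.55
position: [0.5299, -0.0235, 0.138]
tool_rot: [-3.14, -0.44, -2.901]
force: [-1.8, -0.8, 2.2]
grip_width: 0.0231
finger_force: 59.2
```

apply_moves --linear '[[0,0,0],[0,0,0],[0,0,0],[0,0,0],[0,0,0]]' --delta_rot '[[0,0,0],[0,0,0],[0,0,0],[0,0,0],[0,0,0]]'

```text
clock: 20.97
position: [0.5299, -0.0235, 0.138]
tool_rot: [-3.14, -0.44, -2.901]
force: [-1.3, 1.0, 2.1]
grip_width: 0.0231
finger_force: 59.2
```

apply_moves --linear '[[0,0,0],[0,0,0],[0,0,0],[0,0,0],[0,0,0]]' --delta_rot '[[0,0,0],[0,0,0],[0,0,0],[0,0,0],[0,0,0]]'

```text
clock: 21.38
position: [0.5299, -0.0234, 0.138]
tool_rot: [-3.14, -0.44, -2.901]
force: [-0.1, -0.7, 1.6]
grip_width: 0.0233
finger_force: 59.2
```

```bash
python3 chk.py box b2|head -1;python3 chk.py box b2|head -1
```

```text
tip in unit mm [ 3.9 -1.3 -3.7] d -5.38 force [-1.03 -0.36  2.21]
tip in unit mm [ 3.9 -1.2 -3.7] d -5.37 force [-1.34 -0.36  1.73]
```

The second contact was held for over 1 s at about 3 N. I'll retract and return to the rest.

apply_moves --linear '[[0.1,0,-0.04],[0.3,0,-0.11],[0.52,0,-0.19],[0.75,0,-0.27],[1,0,-0.37]]' --delta_rot '[[0,0,0],[0,0,0],[0,0,0],[0,0,0],[0,0,0]]'

```text
clock: 22.0
position: [0.456, -0.0413, 0.2147]
tool_rot: [-3.14, -0.441, -2.901]
force: [0.4, -0.3, 0.2]
grip_width: 0.023
finger_force: 59.0
```

Run:
```python
from plan import *
A=now();TC=np.load('grip.npz')['TC'];B=TC.copy();B[2,3]+=.15;M=T4((A[:3,3]+B[:3,3])/2+[0,0,.03],B[:3,:3])
print(tip(A));split(A,M,3);print();split(M,B,2)
```

```text
[ 0.56292748 -0.01413429  0.12801123]
shift [ 0.084 -0.43  -0.052] rot [-0.0011 -0.1253  0.0227] -> [ 0.461 -0.084  0.223]
shift [ 0.047 -0.433 -0.07 ] rot [-0.0011 -0.1253  0.0227] -> [ 0.466 -0.127  0.231]
shift [ 0.007 -0.434 -0.079] rot [-0.0011 -0.1253  0.0227] -> [ 0.471 -0.17   0.24 ]

shift [ 0.051 -0.65   0.168] rot [-0.  0.  0.] -> [ 0.479 -0.235  0.222]
shift [ 0.051 -0.65   0.168] rot [-0.  0.  0.] -> [ 0.486 -0.3    0.205]
```

apply_moves --linear '[[0.02,-0.08,-0.01],[0.04,-0.17,-0.02],[0.05,-0.26,-0.03],[0.07,-0.35,-0.04],[0.08,-0.43,-0.05]]' --delta_rot '[[0,-0.025,0.005],[0,-0.05,0.01],[0,-0.075,0.014],[0,-0.1,0.018],[0,-0.125,0.023]]'

```text
clock: 22.42
position: [0.4622, -0.0848, 0.2227]
tool_rot: [-3.125, -0.175, -2.95]
force: [0.5, 0.6, -0.7]
grip_width: 0.0231
finger_force: 59.1
```

apply_moves --linear '[[0.01,-0.08,-0.01],[0.02,-0.17,-0.03],[0.03,-0.26,-0.04],[0.04,-0.35,-0.06],[0.05,-0.43,-0.07]]' --delta_rot '[[0,-0.025,0.005],[0,-0.05,0.01],[0,-0.075,0.014],[0,-0.1,0.018],[0,-0.125,0.023]]'

```text
clock: 22.83
position: [0.4669, -0.1275, 0.2312]
tool_rot: [-3.122, 0.087, -2.993]
force: [0.9, 0.9, -1.3]
grip_width: 0.023
finger_force: 59.1
```

apply_moves --linear '[[0,-0.08,-0.02],[0,-0.17,-0.04],[0,-0.26,-0.05],[0,-0.35,-0.07],[0.01,-0.43,-0.08]]' --delta_rot '[[0,-0.025,0.005],[0,-0.05,0.01],[0,-0.075,0.014],[0,-0.1,0.018],[0,-0.125,0.023]]'

```text
clock: 23.25
position: [0.4716, -0.1701, 0.2399]
tool_rot: [-3.131, 0.35, -3.039]
force: [0.8, 0.7, -0.4]
grip_width: 0.0231
finger_force: 59.1
```

apply_moves --linear '[[0.01,-0.13,0.02],[0.02,-0.26,0.04],[0.03,-0.39,0.06],[0.04,-0.52,0.08],[0.05,-0.65,0.1]]' --delta_rot '[[0,0,0],[0,0,0],[0,0,0],[0,0,0],[0,0,0]]'

```text
clock: 23.67
position: [0.4766, -0.235, 0.2288]
tool_rot: [-3.133, 0.347, -3.038]
force: [-0.1, 0.2, -0.9]
grip_width: 0.0231
finger_force: 59.0
```

Run:
```python
from plan import *
A=now();TC=np.load('grip.npz')['TC'];B=TC.copy();B[2,3]+=.12
print(tip(A),monitor.observe()['qpos'].round(3));split(A,B,1)
```

```text
[ 0.6150901  -0.21991513  0.24581658] [ 0.908  0.296 -0.546  2.069 -0.013  0.509  2.088]
shift [ 0.155 -0.649  0.524] rot [-0.0038 -0.0006  0.0004] -> [ 0.486 -0.3    0.175]
```

apply_moves --linear '[[0.03,-0.15,0.1],[0.07,-0.32,0.22],[0.11,-0.5,0.35],[0.155,-0.65,0.52],[0.155,-0.65,0.52]]' --delta_rot '[[-0.004,0,0],[-0.004,0,0],[-0.004,0,0],[-0.004,0,0],[-0.004,0,0]]'

```text
clock: 24.08
position: [0.4854, -0.3013, 0.1724]
tool_rot: [3.14, 0.345, -3.042]
force: [-1.5, 0.4, -2.3]
grip_width: 0.0234
finger_force: 59.1
```

apply_moves --linear '[[0,0,0],[0,0,0],[0,0,0],[0,0,0],[0,0,0]]' --delta_rot '[[0,0,0],[0,0,0],[0,0,0],[0,0,0],[0,0,0]]'

```text
clock: 24.5
position: [0.487, -0.2989, 0.1756]
tool_rot: [-3.141, 0.347, -3.038]
force: [1.0, 0.2, -1.1]
grip_width: 0.0232
finger_force: 59.1
```

```bash
cat > near.py <<'E'
from plan import *
import sys
A=now();TC=np.load('grip.npz')['TC']
print((np.linalg.inv(TC[:3,:3])@(TC[:3,3]-A[:3,3])).round(4),monitor.observe()['qpos'].round(3))
for h in map(float,sys.argv[1:]):
    B=TC.copy();B[2,3]+=h;print(h,end=' ');split(A,B,1)
E
python3 near.py .12 .035 0;python3 snap.py t3 top; python3 snap.py s3 side
python3 - <<'E'
from plan import *
A=now();P=A@G;q3=[tip(A),(P@[.055,0,.012,1])[:3],(P@[-.065,0,.012,1])[:3]];o=[]
for n in ['t3','s3']:
    f=np.load(f'pics/{n}.npz');q=proj(q3,f['K'],f['T']);c=q.mean(0).astype(int)-45;im=cv2.imread(f'pics/{n}.png')[c[1]:c[1]+90,c[0]:c[0]+90]
    im=cv2.resize(im,(396,396),interpolation=cv2.INTER_CUBIC)
    for a in q: cv2.circle(im,tuple(((a-c+.5)*4.4).astype(int)),3,(0,255,0),1)
    o.append(im)
cv2.imwrite('pics/ts3.png',np.hstack(o))
E
```

```text
[ 0.0419 -0.0005  0.1133] [ 0.964  0.451 -0.51   2.008  0.029  0.449  2.179]
0.12 shift [ 0.009 -0.006  0.005] rot [ 0.0002 -0.0003  0.0007] -> [ 0.486 -0.3    0.175]
0.035 shift [ 0.299 -0.006  0.805] rot [ 0.0002 -0.0003  0.0007] -> [ 0.486 -0.3    0.09 ]
0.0 shift [ 0.418 -0.005  1.134] rot [ 0.0002 -0.0003  0.0007] -> [ 0.486 -0.3    0.055]
[ 0.48698617 -0.29892342  0.17559238] [-3.14076407  0.34744017 -3.03760884] 24.5
[ 0.4869287 -0.298987   0.1754399] [-3.14094239  0.34729041 -3.03779788] 24.55
```

View pics/ts3.png

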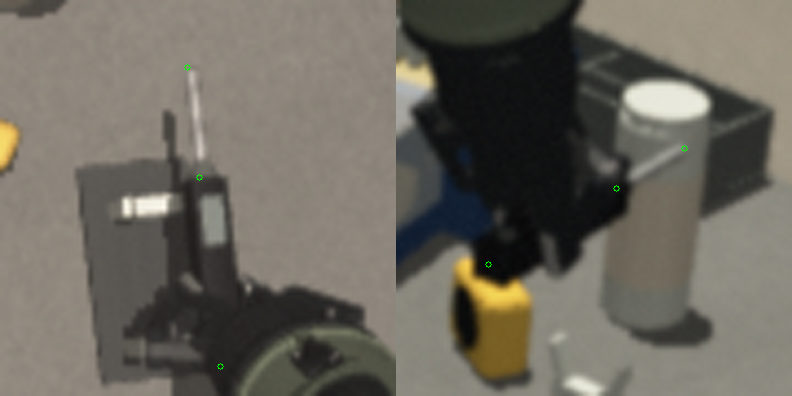

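The crops match the model to about 1 px: the tip is at (190,70) in top and (685,148) in side. The pen hasn't slipped, so I'll lower it into the rest.

apply_moves --linear '[[0.06,-0.006,0.16],[0.12,-0.006,0.32],[0.18,-0.006,0.48],[0.24,-0.006,0.65],[0.3,-0.006,0.8]]' --delta_rot '[[0,0,0],[0,0,0],[0,0,0],[0,0,0],[0,0,0]]'

```text
clock: 25.02
position: [0.4859, -0.2998, 0.0887]
tool_rot: [3.142, 0.347, -3.038]
force: [0.5, 0.9, -0.2]
grip_width: 0.023
finger_force: 59.1
```

apply_moves --linear '[[0,0,0],[0,0,0],[0,0,0],[0,0,0],[0,0,0]]' --delta_rot '[[0,0,0],[0,0,0],[0,0,0],[0,0,0],[0,0,0]]'

```text
clock: 25.43
position: [0.4862, -0.3003, 0.0905]
tool_rot: [-3.141, 0.348, -3.038]
force: [0.7, 0.5, -1.2]
grip_width: 0.0232
finger_force: 59.1
```

```bash
python3 near.py .006 0
```

```text
[0.012  0.0007 0.0336] [ 0.899  0.591 -0.432  2.063  0.092  0.254  2.155]
0.006 shift [0.1   0.007 0.28 ] rot [-0.0001 -0.0001  0.0004] -> [ 0.486 -0.3    0.061]
0.0 shift [0.12  0.007 0.336] rot [-0.0001 -0.0001  0.0004] -> [ 0.486 -0.3    0.055]
```

apply_moves --linear '[[0.02,0.007,0.06],[0.04,0.007,0.12],[0.07,0.007,0.18],[0.09,0.007,0.24],[0.1,0.007,0.28]]' --delta_rot '[[0,0,0],[0,0,0],[0,0,0],[0,0,0],[0,0,0]]'

```text
clock: 25.85
position: [0.4855, -0.299, 0.0585]
tool_rot: [3.141, 0.346, -3.039]
force: [0.6, 0.6, -0.8]
grip_width: 0.0231
finger_force: 59.1
```

apply_moves --linear '[[0,0,0],[0,0,0],[0,0,0],[0,0,0],[0,0,0]]' --delta_rot '[[0,0,0],[0,0,0],[0,0,0],[0,0,0],[0,0,0]]'

```text
clock: 26.27
position: [0.486, -0.2993, 0.06]
tool_rot: [-3.141, 0.347, -3.038]
force: [0.2, -0.7, -1.3]
grip_width: 0.0232
finger_force: 59.1
```

```bash
python3 near.py 0
```

```text
[ 0.0015 -0.0003  0.005 ] [ 0.874  0.645 -0.402  2.075  0.116  0.187  2.141]
0.0 shift [ 0.015 -0.003  0.05 ] rot [ 0.0003 -0.0004  0.0003] -> [ 0.486 -0.3    0.055]
```

apply_moves --linear '[[0,0,0.015],[0.01,0,0.03],[0.015,-0.003,0.045],[0.018,-0.003,0.05],[0.018,-0.003,0.05]]' --delta_rot '[[0,0,0],[0,0,0],[0,0,0],[0,0,0],[0,0,0]]'

```text
clock: 26.68
position: [0.486, -0.2995, 0.0547]
tool_rot: [-3.141, 0.347, -3.038]
force: [-4.2, 2.1, 11.3]
grip_width: 0.0233
finger_force: 61.0
```

apply_moves --linear '[[0,0,0],[0,0,0],[0,0,0],[0,0,0],[0,0,0]]' --delta_rot '[[0,0,0],[0,0,0],[0,0,0],[0,0,0],[0,0,0]]'

```text
clock: 27.1
position: [0.486, -0.2995, 0.0548]
tool_rot: [-3.141, 0.347, -3.038]
force: [-5.4, 3.4, 11.1]
grip_width: 0.0228
finger_force: 61.0
```

```bash
python3 near.py 0
```

```text
[-0.0003 -0.0001  0.0001] [ 0.872  0.656 -0.4    2.076  0.13   0.176  2.131]
0.0 shift [-0.003 -0.001  0.001] rot [ 0.0003 -0.0004  0.0004] -> [ 0.486 -0.3    0.055]
```

Seated: the same pose and the same ~11 N reaction as at the grasp. I'll open gently, then back straight out.

apply_moves --linear '[[0,0,0],[0,0,0],[0,0,0],[0,0,0],[0,0,0]]' --delta_rot '[[0,0,0],[0,0,0],[0,0,0],[0,0,0],[0,0,0]]' --gripper 1

```text
clock: 27.52
position: [0.4859, -0.2995, 0.0543]
tool_rot: [3.141, 0.347, -3.039]
force: [-0.1, -0.1, -0.5]
grip_width: 0.0818
finger_force: 0.0
```

apply_moves --linear '[[0,0,0],[0,0,0],[0,0,0],[0,0,0],[0,0,0]]' --delta_rot '[[0,0,0],[0,0,0],[0,0,0],[0,0,0],[0,0,0]]'

```text
clock: 27.93
position: [0.486, -0.2995, 0.0544]
tool_rot: [3.142, 0.347, -3.038]
force: [-1.0, 0.7, -0.4]
grip_width: 0.0858
finger_force: 0.0
```

apply_moves --linear '[[-0.05,0,-0.13],[-0.11,0,-0.3],[-0.18,0,-0.5],[-0.25,0,-0.7],[-0.34,0,-0.94]]' --delta_rot '[[0,0,0],[0,0,0],[0,0,0],[0,0,0],[0,0,0]]'

```text
clock: 28.35
position: [0.4855, -0.2991, 0.1548]
tool_rot: [3.141, 0.346, -3.039]
force: [-1.1, -0.8, -0.6]
grip_width: 0.0855
finger_force: 0.0
```

apply_moves --linear '[[-0.06,0,-0.17],[-0.12,0,-0.34],[-0.2,0,-0.55],[-0.27,0,-0.75],[-0.34,0,-0.94]]' --delta_rot '[[0,0.03,0],[0,0.07,0],[0,0.1,0],[0,0.13,0],[0,0.17,0]]'

```text
clock: 28.77
position: [0.4854, -0.2998, 0.2563]
tool_rot: [-3.14, -0.012, -3.04]
force: [-0.0, 0.2, -0.3]
grip_width: 0.0857
finger_force: 0.0
```

apply_moves --linear '[[0,0,0],[0,0,0],[0,0,0],[0,0,0],[0,0,0]]' --delta_rot '[[0,0,0],[0,0,0],[0,0,0],[0,0,0],[0,0,0]]'

```text
clock: 29.18
position: [0.4852, -0.2998, 0.2536]
tool_rot: [3.141, -0.01, -3.039]
force: [0.2, 0.2, -0.2]
grip_width: 0.0851
finger_force: 0.0
```

```bash
python3 snap.py w6; sed "s/\['w3','w4'\]/['w4','w6']/" pen.py > pen2.py; python3 pen2.py
```

```text
[ 0.48518573 -0.29975872  0.2536039 ] [ 3.14088957 -0.00964327 -3.03928321] 29.1833
w4 top face 2846 0.0828 [ 0.4917 -0.2993  0.0827] [ 497.3 -298.6] [125.2  55.3] 6.0
  shaft 303 [ 0.5932 -0.2876  0.074 ] zmax 0.0753 tip [ 0.6231 -0.2844  0.0724]
  slices [(np.float64(0.43), np.float64(-0.2987), np.float64(0.005)), (np.float64(0.44), np.float64(-0.3029), np.float64(0.053)), (np.float64(0.45), np.float64(-0.3049), np.float64(0.054)), (np.float64(0.46), np.float64(-0.3038), np.float64(0.04)), (np.float64(0.47), np.float64(-0.3019), np.float64(0.024)), (np.float64(0.48), np.float64(-0.3008), np.float64(0.025)), (np.float64(0.49), np.float64(-0.2998), np.float64(0.025)), (np.float64(0.5), np.float64(-0.2987), np.float64(0.024)), (np.float64(0.51), np.float64(-0.2976), np.float64(0.024)), (np.float64(0.52), np.float64(-0.2955), np.float64(0.024)), (np.float64(0.53), np.float64(-0.2953), np.float64(0.025))]
  tip px 276 314
  base 0.0088 [ 501.2 -297.4] [159.7  79.8] 5.7
w6 top face 3554 0.0828 [ 0.491  -0.2987  0.0827] [ 496.8 -299.1] [124.9  54.9] 6.3
  shaft 335 [ 0.5926 -0.2878  0.0742] zmax 0.0753 tip [ 0.6221 -0.2814  0.0711]
  slices [(np.float64(0.43), np.float64(-0.3), np.float64(0.012)), (np.float64(0.44), np.float64(-0.3025), np.float64(0.053)), (np.float64(0.45), np.float64(-0.3042), np.float64(0.054)), (np.float64(0.46), np.float64(-0.3026), np.float64(0.04)), (np.float64(0.47), np.float64(-0.3012), np.float64(0.024)), (np.float64(0.48), np.float64(-0.3001), np.float64(0.024)), (np.float64(0.49), np.float64(-0.2992), np.float64(0.024)), (np.float64(0.5), np.float64(-0.2981), np.float64(0.025)), (np.float64(0.51), np.float64(-0.2969), np.float64(0.025)), (np.float64(0.52), np.float64(-0.2954), np.float64(0.024)), (np.float64(0.53), np.float64(-0.2945), np.float64(0.024))]
  tip px 281 310
  base 0.0088 [ 501.9 -297.8] [160.  80.] 6.2
```

The pen is back within 1 mm of where it lay at the start, at the same height. I'll hand in.

```bash
python3 -c "
from workcell import workorder
print(workorder.job_done())"
```

```text
the job is handed in; nothing more can be done
None
```

I pressed the round unit's contact and then the box unit's, each lightly (about 2.5–3 N) for over half a second. The pen is back in both forks within about 1 mm of its starting place, and I handed the job in at about 29 s.

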